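Tip the black dip tub and drop the wheel bearing into its tray

ROBOT

A 6-joint arm with a two-finger parallel gripper is mounted at the origin on the work surface. World frame = base frame: x ahead of the robot, y to its left, z up, the work surface at z = 0. Lengths are in m, angles in degrees, forces in N, time in s.
With the tool pointing down it reaches from about 0.325 to 0.775 m from the base axis. Payload 5.5 kg.
Tool frame: the origin (TCP) lies between the finger pads; the fingertips stand 14 mm ahead of it and the grasp point (between the pads) lies 5 mm behind it; z points along the fingers, y is the line along which they close (so a half turn about z gives the same grasp; the last joint's range is limited). The gripper opens to 85 mm and grips with 20 to 120 N. Pads are 22 mm wide; open, the fingers measure 114 mm over their backs; the gripper's body (76 mm by 85 mm) begins 54 mm behind the grasp point. The pads swing forward as they close: fully open they stand 13 mm farther back than shut.
Start: joints at [-71.889, 5.22, 70.514, -0, 104.267, -3.249], TCP at [0.219, -0.559, 0.245] pointing down, gripper open.
Joint ranges: [-164.24, 164.24], [-49.07, 125.15], [9.68, 141.18], [-86.29, 266.29], [3.28, 154.24], [-151.56, 151.56]. Speed limits (degrees/s): [147.25, 147.25, 172.46, 180, 180, 180].

INTERFACE

Orientations are given as a 3x3 rotation matrix whose columns are the frame's x, y, z axes.
In Python, from cell import ctrl, imaging gives the robot as it stands.
- The arm moves only by the tool play_rows, never from a script. Its argument "deltas" is a list of rows, each an object of numbers: "x", "y", "z": the shift along the tool's x, y, z normalised to -1 to 1, where 1 is 0.2 m; "wx", "wy", "wz": the turn, a rotation vector about the tool's x, y, z normalised to -1 to 1, where 1 is 2 rad. A call has 1 to 12 rows; each row shifts and turns the commanded pose from where the row before left it, along the tool's axes as they then stand; what a row does not reach is not made up. A row lasts 1/12 s, in which the tool goes at most 41.7 mm and 7.16 degrees, less where a joint would pass 70% of its speed; a pose out of reach is approached as far as the arm can. A call with a number of a shift or a turn outside -1 to 1 is refused whole. A call with a gripper value outside its range is refused whole. "jaw" is the opening, from 0 (shut) to 1 (fully open), set as the call begins (left out, the last holds). The fingers move at their own pace and stop on an object; "grip_force" is the grip in N (left out, the last holds). Time passes only in rows, so rows that do not move let the fingers close. It gives the time, the measured TCP pose, the force, the opening and the grip force at its end, in the units of the state.
- ctrl.observe(): the state, without advancing time (a new reading comes with each control period).
- imaging.grab_frame(name): name is "side" or "top" or "wrist"; returns the picture (420x560x3 uint8, red, green, blue); there is no depth.
- imaging.get_calibration(name): a dict with "mtx" (3x3 intrinsics, pixels), "eye" and "attitude" of the camera in the world; the wrist camera has in their place "T_tool_cam" (4x4, takes a point from camera to tool coordinates, whose origin is the TCP and whose axes are the flange's). Camera axes: x right, y up, looking along -z (the intrinsics and any distortion apply to the point x, -y, -z); pixel columns grow to the right and rows downward; lengths in m; the calibration is good to about 2 mm. A picture is of the moment at which its call begins: read the wrist's pose just before it. get_calibration takes no time and is no camera call.
- ctrl.finish_job(): hands the job in; it is judged then, once.
The state is a dict: "clock": time; "joint_pos": joint angles; "qvel": joint speeds; "joint_torque": joint torques, N m; "tcp_pos": TCP position; "eef_rot": TCP orientation; "wrist_force": force on the tool from outside, world axes, zero at the start; "torque": the same for the moment, N m; "grip_width": opening from 0.0 (shut) to 1.0 (fully open); "grip_force": force on a finger pad.
Only numpy, scipy, OpenCV 4.12 (cv2) and the standard library are available. Lean on these libraries where they do the work, as an engineer would, in place of code of your own. Each camera call takes 0.05 s, during which the arm holds its last target. There are 200 camera calls.

TASK

Two dip tubs hang in tilting cradles on the bench. With its red-handled lever, tip the black tub right over so that the wheel bearing inside drops into the tray in front of it, then swing the tub back fully upright and let go of the lever. Leave the blue tub upright as it is.

Things in the scene. Friction and masses are not known exactly. Their poses are not given: they have to be found in the camera images.
- black_grip (a point): Middle of the free part of the BLACK tub's red lever handle: level bar 18 mm thick, 80 mm long, 195 mm above the bench, clear above and 40 mm to its outer end. Axes turn with the cradle. y: along bar and pivot, outward from the tub. Tub upright: z up, x level over the tray, away from the robot within 0.2 rad. The pivot line is 89 mm in +x and 45 mm in -z from here, so the handle circles it at 100 mm.
- black_cradle (a joint): Tilt of the black tub and lever, rad: 0 upright at its stop, lever leaning 1.1 back to the robot. Pushing the handle up and over, away from the robot, raises it: at 1.1 the lever is upright, by 2.2 the bearing slides out, stop at 2.35. Stiff: about 6 N at the handle moves it; it stays where left. Pivot 150 mm above the bench, between yellow posts 172 mm tall; the handle point is 49 mm outside one post.
- black_tray: Open aluminium tray standing loose on the bench in front of the black tub's stand, away from the robot, already in the right place. 210 mm along x, 220 mm along y, walls 45 mm high and 4 mm thick. Origin at the centre of its underside; z up, x away from the stand.
- bearing: Steel wheel bearing with red seals, disc 47 mm across, 14 mm thick, about 0.11 kg, at the start flat in the bottom of the black tub (open pot 126 mm across the rim, 85 mm tall, rim 195 mm above the bench, centre 45 mm behind the pivot and 145 mm from the handle point along the bar). Origin at the centre of one flat face, z along its axis.
- blue_grip (a point): Same point on the lever handle of the BLUE tub's cradle, a twin of the black one with the same sizes and axes and its own tray; either tub may be on the left. It holds two spacers and must not be tipped: its z axis is straight up while the tub is upright.

How it is judged:
By the outcome, as a careful person would: the job done as asked, in the order asked, and still so for the second after the job is handed in, with the robot touching nothing.
It also fails if it takes over 48 s, if anything falls off the work surface, if the arm or the gripper's body presses on something with over 40 N, if the wrist force passes 120 N, or if a joint passes its speed limit or range.

## Working session

There is one attempt and no reset: what is moved stays moved. The work goes in short steps, Python scripts to look and compute and a tool call to move; the robot and the scene stay as the last step left them, time stands still between calls to the robot, and variables do not carry over. Pictures are saved under pics/ and viewed, at most 10 in all, crops included, and the job is handed in when it is done.

Besides the shell and the picture viewer there is one more tool, called after "Call:" as name(argument=value, ...), one argument or row to a line, values as JSON. play_rows: Moves the arm, as the interface text tells. Its arguments: {"type":"object","properties":{"deltas":{"type":"array"},"jaw":{"type":"number"},"grip_force":{"type":"number"}},"required":["deltas"]}

```bash
mkdir -p pics; ls
python3 - <<'E'
from cell import ctrl, imaging
import cv2, numpy as np
s=ctrl.observe(); print(s)
for n in ("side","top"):
    im=imaging.grab_frame(n); cv2.imwrite(f"pics/{n}0.png",im[:,:,::-1]); print(n,imaging.get_calibration(n))
print(imaging.get_calibration("wrist"))
E
```

```text
pics
{'clock': 0.0, 'joint_pos': array([-7.18906576e+01,  5.26349312e+00,  7.05839082e+01, -7.05583844e-04,
        1.04267097e+02, -3.24752652e+00]), 'qvel': array([-0.05202316,  0.07725783,  0.03981208, -0.05215915, -0.06641224,
       -0.1381867 ]), 'joint_torque': array([ 5.14745061e-04, -4.58733594e+01, -4.18019950e+01, -3.98698444e-05,
        1.14726558e-02,  2.88526246e-05]), 'tcp_pos': array([ 0.21842831, -0.55854192,  0.24412684]), 'eef_rot': array([[ 9.31331356e-01,  3.64172355e-01, -6.32502257e-04],
       [ 3.64172891e-01, -9.31329433e-01,  1.89567827e-03],
       [ 1.01285651e-04, -1.99584479e-03, -9.99998003e-01]]), 'wrist_force': array([0.07240278, 0.27059094, 0.81444209]), 'torque': array([ 0.0465307, -0.0212642, -0.0106143]), 'grip_force': 0.0, 'grip_width': 0.9970604815665496}
side {'mtx': array([[469.1386606 ,   0.        , 275.69411649],
       [  0.        , 469.1386606 , 207.99109934],
       [  0.        ,   0.        ,   1.        ]]), 'eye': array([0.4657528 , 0.81804279, 0.85008966]), 'attitude': array([[-0.99041286,  0.09992865, -0.09537625],
       [-0.13
[... 283 characters left out ...]
7428502,  1.1710854 ]), 'attitude': array([[-0.00823252,  0.99831862, -0.05737732],
       [-0.99996136, -0.0083959 , -0.00260705],
       [-0.0030844 ,  0.05735364,  0.99834916]])}
{'mtx': array([[334.50341513,   0.        , 282.51185692],
       [  0.        , 334.50341513, 207.19407431],
       [  0.        ,   0.        ,   1.        ]]), 'T_tool_cam': array([[ 6.67727341e-04,  9.55932665e-01,  2.93585242e-01,
         7.53401742e-02],
       [ 9.99999772e-01, -6.08294828e-04, -2.93741919e-04,
        -2.00735352e-04],
       [-1.02211111e-04,  2.93585371e-01, -9.55932853e-01,
        -1.28582513e-01],
       [ 0.00000000e+00,  0.00000000e+00,  0.00000000e+00,
         1.00000000e+00]])}
```

View pics/top0.png

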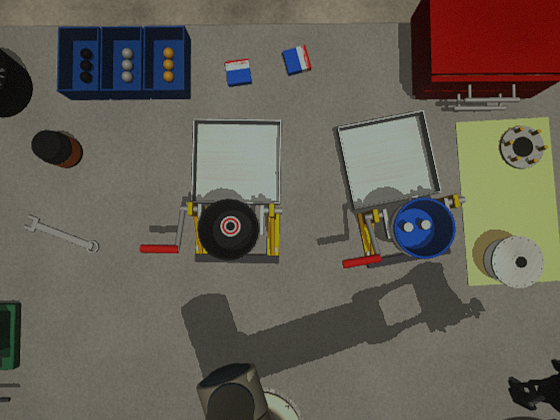

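View pics/side0.png

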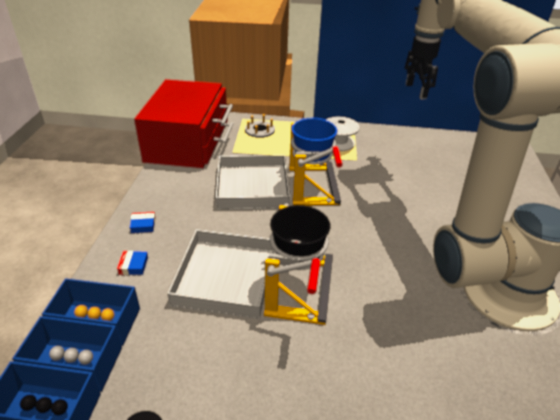

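The black tub is on the left in the top view: tub at (230,226), red handle at about (160,248), to the tub's +y side. The blue tub is at (422,228), with its handle at (362,262). Next I'll measure the black handle.

```bash
cat > h.py <<'E'
from cell import ctrl, imaging
import cv2, numpy as np
def red(im): 
    a=im.astype(int); return ((a[:,:,0]>120)&(a[:,:,1]<70)&(a[:,:,2]<70)).astype(np.uint8)
def cam(n):
    c=imaging.get_calibration(n)
    if n!="wrist": return c["mtx"],c["eye"],c["attitude"]
    s=ctrl.observe(); T=c["T_tool_cam"]
    return c["mtx"],s["tcp_pos"]+s["eef_rot"]@T[:3,3],s["eef_rot"]@T[:3,:3]
def ray(c,u,v):
    K,e,R=c; d=R@np.array([(u-K[0,2])/K[0,0],-(v-K[1,2])/K[1,1],-1]); return e,d
def onz(c,u,v,z):
    e,d=ray(c,u,v); return e+d*(z-e[2])/d[2]
def proj(c,p):
    K,e,R=c; q=R.T@(np.array(p)-e); return K[0,2]-K[0,0]*q[0]/q[2], K[1,2]+K[1,1]*q[1]/q[2]
E
python3 - <<'E'
from h import *
for n,box in (("top",(130,235,190,262)),("side",(300,250,335,300))):
    c=cam(n); im=cv2.imread(f"pics/{n}0.png")[:,:,::-1]; m=red(im)
    k=np.zeros_like(m); x0,y0,x1,y1=box; k[y0:y1,x0:x1]=m[y0:y1,x0:x1]
    ct=max(cv2.findContours(k,0,1)[0],key=cv2.contourArea); r=cv2.minAreaRect(ct); b=cv2.boxPoints(r)
    print(n,r); 
    o=b[np.argsort(b[:,0] if n=="top" else b[:,1])]; a=o[:2].mean(0); z=o[2:].mean(0)
    print("ends",onz(c,*a,.195 if n=="side" else .2),onz(c,*z,.195 if n=="side" else .2))
    mm=cv2.moments(ct); print("mid",onz(c,mm["m10"]/mm["m00"],mm["m01"]/mm["m00"],.197))
c=cam("top")
im=cv2.imread("pics/top0.png")
for u,v in ((195,121),(280,121),(197,202),(281,200)): print("tray",onz(c,u,v,.045))
E
```

```text
top ((158.00975036621094, 248.68780517578125), (36.16984176635742, 6.309419631958008), 1.7899105548858643)
ends [0.471304   0.23695115 0.2       ] [0.46830058 0.16050781 0.2       ]
mid [0.46964282 0.19891234 0.197     ]
side ((313.2090759277344, 275.3968200683594), (9.053742408752441, 35.740726470947266), 7.431407928466797)
ends [0.46641485 0.15078944 0.195     ] [0.46825371 0.24333636 0.195     ]
mid [0.46721772 0.20086085 0.197     ]
tray [0.78275111 0.15263135 0.045     ]
tray [ 0.780841   -0.05888262  0.045     ]
tray [0.58055272 0.14707161 0.045     ]
tray [ 0.58373751 -0.05986434  0.045     ]
```

Call:
play_rows(
  deltas=[
    {"z": -0.15},
    {"z": -0.15},
    {"z": -0.15},
    {"z": -0.15},
    {"x": 0.159, "y": -0.131},
    {"x": 0.159, "y": -0.131},
    {"x": 0.159, "y": -0.131},
    {"x": 0.159, "y": -0.131},
    {"x": 0.159, "y": -0.131},
    {"x": 0.159, "y": -0.131},
    {"x": 0.159, "y": -0.131},
    {"x": 0.159, "y": -0.131},
  ],
  jaw=1,
)

```text
schema error: expected keys x, y, z, wx, wy, wz
```

Call:
play_rows(
  deltas=[
    {"wz": -0.05},
    {"wz": -0.05},
    {"wz": -0.05},
    {"wz": -0.05},
    {"wz": -0.05},
    {"wz": -0.05},
    {"wz": -0.05},
    {"wz": -0.05},
    {"wz": -0.05},
    {"wz": -0.05},
    {"wz": -0.05},
    {"wz": -0.05},
  ],
)

```text
schema error: expected keys x, y, z, wx, wy, wz
```

Call:
play_rows(
  deltas=[
    {"x": 0, "y": 0, "z": -0.15, "wx": 0, "wy": 0, "wz": 0},
    {"x": 0, "y": 0, "z": -0.15, "wx": 0, "wy": 0, "wz": 0},
    {"x": 0, "y": 0, "z": -0.15, "wx": 0, "wy": 0, "wz": 0},
    {"x": 0, "y": 0, "z": -0.15, "wx": 0, "wy": 0, "wz": 0},
    {"x": 0.159, "y": -0.131, "z": 0, "wx": 0, "wy": 0, "wz": 0},
    {"x": 0.159, "y": -0.131, "z": 0, "wx": 0, "wy": 0, "wz": 0},
    {"x": 0.159, "y": -0.131, "z": 0, "wx": 0, "wy": 0, "wz": 0},
    {"x": 0.159, "y": -0.131, "z": 0, "wx": 0, "wy": 0, "wz": 0},
    {"x": 0.159, "y": -0.131, "z": 0, "wx": 0, "wy": 0, "wz": 0},
    {"x": 0.159, "y": -0.131, "z": 0, "wx": 0, "wy": 0, "wz": 0},
    {"x": 0.159, "y": -0.131, "z": 0, "wx": 0, "wy": 0, "wz": 0},
    {"x": 0.159, "y": -0.131, "z": 0, "wx": 0, "wy": 0, "wz": 0},
  ],
  jaw=1,
)

```text
clock: 1.1
tcp_pos: [0.3795, -0.269, 0.365]
eef_rot: [[0.931, 0.364, -0.0], [0.364, -0.931, 0.0], [-0.0, -0.0, -1.0]]
wrist_force: [0.8, -0.9, -0.0]
grip_width: 1.0
grip_force: 0.0
```

Call:
play_rows(
  deltas=[
    {"x": 0, "y": 0, "z": 0, "wx": 0, "wy": 0, "wz": -0.05},
    {"x": 0, "y": 0, "z": 0, "wx": 0, "wy": 0, "wz": -0.05},
    {"x": 0, "y": 0, "z": 0, "wx": 0, "wy": 0, "wz": -0.05},
    {"x": 0, "y": 0, "z": 0, "wx": 0, "wy": 0, "wz": -0.05},
    {"x": 0, "y": 0, "z": 0, "wx": 0, "wy": 0, "wz": -0.05},
    {"x": 0, "y": 0, "z": 0, "wx": 0, "wy": 0, "wz": -0.05},
    {"x": 0, "y": 0, "z": 0, "wx": 0, "wy": 0, "wz": -0.05},
    {"x": 0, "y": 0, "z": 0, "wx": 0, "wy": 0, "wz": -0.05},
    {"x": 0, "y": 0, "z": 0, "wx": 0, "wy": 0, "wz": -0.05},
    {"x": 0, "y": 0, "z": 0, "wx": 0, "wy": 0, "wz": -0.05},
    {"x": 0, "y": 0, "z": 0, "wx": 0, "wy": 0, "wz": -0.05},
    {"x": 0, "y": 0, "z": 0, "wx": 0, "wy": 0, "wz": -0.05},
  ],
)

```text
clock: 2.1
tcp_pos: [0.3791, -0.2709, 0.3648]
eef_rot: [[-0.007, 1.0, -0.001], [1.0, 0.007, 0.001], [0.001, -0.001, -1.0]]
wrist_force: [-0.5, -0.9, -0.7]
grip_width: 1.003
grip_force: 0.0
```

Call:
play_rows(
  deltas=[
    {"x": 0.198, "y": 0.036, "z": 0, "wx": 0, "wy": 0, "wz": 0},
    {"x": 0.198, "y": 0.036, "z": 0, "wx": 0, "wy": 0, "wz": 0},
    {"x": 0.198, "y": 0.036, "z": 0, "wx": 0, "wy": 0, "wz": 0},
    {"x": 0.198, "y": 0.036, "z": 0, "wx": 0, "wy": 0, "wz": 0},
    {"x": 0.198, "y": 0.036, "z": 0, "wx": 0, "wy": 0, "wz": 0},
    {"x": 0.198, "y": 0.036, "z": 0, "wx": 0, "wy": 0, "wz": 0},
    {"x": 0.198, "y": 0.036, "z": 0, "wx": 0, "wy": 0, "wz": 0},
    {"x": 0.198, "y": 0.036, "z": 0, "wx": 0, "wy": 0, "wz": 0},
    {"x": 0.198, "y": 0.036, "z": 0, "wx": 0, "wy": 0, "wz": 0},
    {"x": 0.198, "y": 0.036, "z": 0, "wx": 0, "wy": 0, "wz": 0},
    {"x": 0.198, "y": 0.036, "z": 0, "wx": 0, "wy": 0, "wz": 0},
    {"x": 0.198, "y": 0.036, "z": 0, "wx": 0, "wy": 0, "wz": 0},
  ],
)

```text
clock: 3.1
tcp_pos: [0.4643, 0.2066, 0.3649]
eef_rot: [[-0.002, 1.0, -0.0], [1.0, 0.002, -0.0], [-0.0, -0.0, -1.0]]
wrist_force: [0.9, -1.2, 0.1]
grip_width: 1.005
grip_force: 0.0
```

Run:
```python
from h import *
c=cam("wrist"); im=imaging.grab_frame("wrist"); cv2.imwrite("pics/w1.png",im[:,:,::-1])
s=ctrl.observe(); print(s["clock"],s["tcp_pos"],s["joint_pos"].round(1))
m=red(im); 
for ct in cv2.findContours(m,0,1)[0]:
    if cv2.contourArea(ct)<300: continue
    r=cv2.minAreaRect(ct); print(r); b=cv2.boxPoints(r)
    print([onz(c,*p,.197).round(4).tolist() for p in b], onz(c,*r[0],.2))
```

```text
3.15 [0.4646286  0.2125429  0.36278044] [ 20.6  -5.1  68.7   0.2 116.5  20.3]
((286.4225158691406, 198.44534301757812), (18.020076751708984, 83.3132553100586), 1.5074357986450195)
[[0.4589, 0.1581, 0.197], [0.461, 0.2377, 0.197], [0.477, 0.2373, 0.197], [0.4761, 0.1576, 0.197]] [0.46822128 0.20000955 0.2       ]
```

View pics/w1.png

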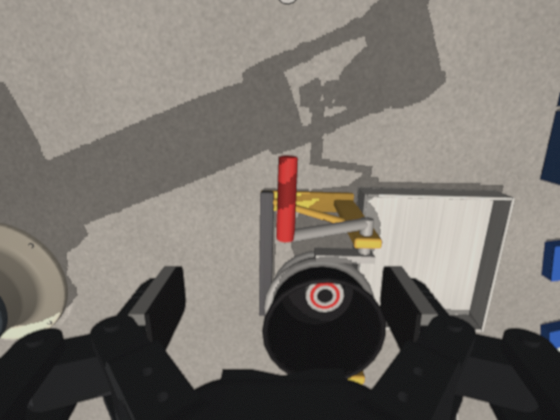

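The wrist view shows a round red bar at (286,198) and the bearing in the black tub at (325,295). The handle centre is about (0.468, 0.199, 0.195). I'll pitch the fingers forward 30° before gripping.

Call:
play_rows(
  deltas=[
    {"x": 0, "y": -0.04, "z": 0, "wx": -0.0436, "wy": 0, "wz": 0},
    {"x": 0, "y": -0.04, "z": 0, "wx": -0.0436, "wy": 0, "wz": 0},
    {"x": 0, "y": -0.04, "z": 0, "wx": -0.0436, "wy": 0, "wz": 0},
    {"x": 0, "y": -0.04, "z": 0, "wx": -0.0436, "wy": 0, "wz": 0},
    {"x": 0, "y": -0.04, "z": 0, "wx": -0.0436, "wy": 0, "wz": 0},
    {"x": 0, "y": -0.04, "z": 0, "wx": -0.0436, "wy": 0, "wz": 0},
    {"x": 0, "y": 0, "z": 0, "wx": 0, "wy": 0, "wz": 0},
    {"x": 0, "y": 0, "z": 0, "wx": 0, "wy": 0, "wz": 0},
    {"x": 0, "y": 0, "z": 0, "wx": 0, "wy": 0, "wz": 0},
  ],
)

```text
clock: 3.9
tcp_pos: [0.4184, 0.2044, 0.3556]
eef_rot: [[-0.002, 0.867, 0.499], [1.0, 0.002, 0.001], [0.0, 0.499, -0.867]]
wrist_force: [-0.7, -0.1, -0.0]
grip_width: 1.004
grip_force: 0.0
```

```bash
cat > go.py <<'E'
from h import *
import sys
s=ctrl.observe(); R=s["eef_rot"]; p=s["tcp_pos"]
t=np.array([float(a) for a in sys.argv[1:4]])
print(s["clock"],p.round(4),R.round(3).tolist(),s["joint_pos"].round(1)); print("total units",(R.T@(t-p)/.2).round(3))
E
python3 go.py .470 .203 .191
python3 - <<'E'
from h import *
c=cam("wrist"); im=imaging.grab_frame("wrist"); cv2.imwrite("pics/w2.png",im[:,:,::-1])
for ct in cv2.findContours(red(im),0,1)[0]:
    if cv2.contourArea(ct)<300: continue
    r=cv2.minAreaRect(ct); print(r, onz(c,*r[0],.199)); print([onz(c,*p,.197).round(4).tolist() for p in cv2.boxPoints(r)])
E
```

```text
3.9 [0.4184 0.2044 0.3556] [[-0.002, 0.867, 0.499], [1.0, 0.002, 0.001], [0.0, 0.499, -0.867]] [ 32.6 -35.   97.  -15.5  92.   28.4]
total units [-0.008 -0.187  0.842]
((241.77015686035156, 198.51951599121094), (85.08451843261719, 18.791282653808594), 89.09062194824219) [0.4668578 0.1995243 0.199    ]
[[0.4598, 0.2376, 0.197], [0.4773, 0.2367, 0.197], [0.4765, 0.1559, 0.197], [0.4576, 0.1595, 0.197]]
```

Call:
play_rows(
  deltas=[
    {"x": 0, "y": -0.09, "z": 0, "wx": 0, "wy": 0, "wz": 0},
    {"x": -0.008, "y": -0.097, "z": 0, "wx": 0, "wy": 0, "wz": 0},
    {"x": 0, "y": 0, "z": 0.1, "wx": 0, "wy": 0, "wz": 0},
    {"x": 0, "y": 0, "z": 0.1, "wx": 0, "wy": 0, "wz": 0},
    {"x": 0, "y": 0, "z": 0.1, "wx": 0, "wy": 0, "wz": 0},
    {"x": 0, "y": 0, "z": 0.1, "wx": 0, "wy": 0, "wz": 0},
    {"x": 0, "y": 0, "z": 0.1, "wx": 0, "wy": 0, "wz": 0},
    {"x": 0, "y": 0, "z": 0.1, "wx": 0, "wy": 0, "wz": 0},
    {"x": 0, "y": 0, "z": 0.1, "wx": 0, "wy": 0, "wz": 0},
    {"x": 0, "y": 0, "z": 0.08, "wx": 0, "wy": 0, "wz": 0},
    {"x": 0, "y": 0, "z": 0.06, "wx": 0, "wy": 0, "wz": 0},
    {"x": 0, "y": 0, "z": 0, "wx": 0, "wy": 0, "wz": 0},
  ],
)

```text
clock: 4.95
tcp_pos: [0.4704, 0.2019, 0.1876]
eef_rot: [[0.0, 0.869, 0.495], [1.0, 0.001, -0.002], [-0.002, 0.495, -0.869]]
wrist_force: [0.5, -0.3, -0.4]
grip_width: 1.001
grip_force: 0.0
```

```bash
python3 go.py .470 .203 .191
python3 - <<'E'
from h import *
im=imaging.grab_frame("wrist"); cv2.imwrite("pics/w3.png",im[:,:,::-1]); print(ctrl.observe()["wrist_force"])
E
```

```text
4.95 [0.4704 0.2019 0.1876] [[0.0, 0.869, 0.495], [1.0, 0.001, -0.002], [-0.002, 0.495, -0.869]] [ 28.  -32.3 112.5 -14.1  73.6  28.8]
total units [ 0.005  0.006 -0.016]
[-0.11706271 -0.12463827  0.01781593]
```

View pics/w3.png

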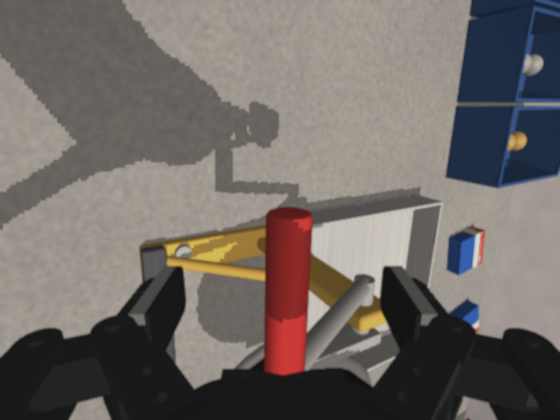

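The bar at column 288 is nearly midway between the pads, at columns 165 and 395, so I'll close the gripper.

Call:
play_rows(
  deltas=[
    {"x": 0, "y": 0, "z": 0, "wx": 0, "wy": 0, "wz": 0},
    {"x": 0, "y": 0, "z": 0, "wx": 0, "wy": 0, "wz": 0},
    {"x": 0, "y": 0, "z": 0, "wx": 0, "wy": 0, "wz": 0},
    {"x": 0, "y": 0, "z": 0, "wx": 0, "wy": 0, "wz": 0},
    {"x": 0, "y": 0, "z": 0, "wx": 0, "wy": 0, "wz": 0},
    {"x": 0, "y": 0, "z": 0, "wx": 0, "wy": 0, "wz": 0},
    {"x": 0, "y": 0, "z": 0, "wx": 0, "wy": 0, "wz": 0},
    {"x": 0, "y": 0, "z": 0, "wx": 0, "wy": 0, "wz": 0},
    {"x": 0, "y": 0, "z": 0, "wx": 0, "wy": 0, "wz": 0},
    {"x": 0, "y": 0, "z": 0, "wx": 0, "wy": 0, "wz": 0},
  ],
  jaw=0,
  grip_force=35,
)

```text
clock: 5.83
tcp_pos: [0.4699, 0.203, 0.1917]
eef_rot: [[-0.002, 0.866, 0.501], [1.0, 0.001, 0.002], [0.001, 0.501, -0.866]]
wrist_force: [-2.3, 0.4, 5.1]
grip_width: 0.201
grip_force: 34.4
```

```bash
python3 go.py .470 .203 .191
cat > arc.py <<'E'
# print rows (tool units) for cradle angle steps: arc.py phi0 pitch0 phi1 pitch1 n ; commanded pose assumed on the arc
import numpy as np,sys
a0,p0,a1,p1,n=[float(v) for v in sys.argv[1:]]; n=int(n)
H=lambda a: .1*np.array([np.sin(a-1.1),0,np.cos(a-1.1)])   # handle about pivot, cradle axes
def R(p): # pitch p: +ve fingers back to robot
    c,s=np.cos(p),np.sin(p); return np.array([[0,c,-s],[1,0,0],[0,-s,-c]])
P=lambda a,p: H(a)+R(p)[:,2]*.005
A=np.linspace(a0,a1,n+1); Q=np.linspace(p0,p1,n+1)
for i in range(n):
    d=R(Q[i]).T@(P(A[i+1],Q[i+1])-P(A[i],Q[i]))/.2
    print('{"x":0,"y":%.3f,"z":%.3f,"wx":%.4f,"wy":0,"wz":0},'%(d[1],d[2],(Q[i+1]-Q[i])/2))
E
python3 arc.py 0 -.52 1.1 -.1 12; echo; python3 arc.py 1.1 -.1 2.35 .3 12
```

```text
5.8333 [0.4699 0.203  0.1917] [[-0.002, 0.866, 0.501], [1.0, 0.001, 0.002], [0.001, 0.501, -0.866]] [ 28.1 -32.7 112.5 -14.2  73.6  28.8]
total units [-0.    -0.002  0.003]
{"x":0,"y":0.039,"z":-0.023,"wx":0.0175,"wy":0,"wz":0},
{"x":0,"y":0.040,"z":-0.021,"wx":0.0175,"wy":0,"wz":0},
{"x":0,"y":0.041,"z":-0.019,"wx":0.0175,"wy":0,"wz":0},
{"x":0,"y":0.042,"z":-0.016,"wx":0.0175,"wy":0,"wz":0},
{"x":0,"y":0.043,"z":-0.014,"wx":0.0175,"wy":0,"wz":0},
{"x":0,"y":0.044,"z":-0.011,"wx":0.0175,"wy":0,"wz":0},
{"x":0,"y":0.044,"z":-0.009,"wx":0.0175,"wy":0,"wz":0},
{"x":0,"y":0.045,"z":-0.006,"wx":0.0175,"wy":0,"wz":0},
{"x":0,"y":0.045,"z":-0.004,"wx":0.0175,"wy":0,"wz":0},
{"x":0,"y":0.045,"z":-0.001,"wx":0.0175,"wy":0,"wz":0},
{"x":0,"y":0.045,"z":0.001,"wx":0.0175,"wy":0,"wz":0},
{"x":0,"y":0.045,"z":0.004,"wx":0.0175,"wy":0,"wz":0},

{"x":0,"y":0.051,"z":0.008,"wx":0.0167,"wy":0,"wz":0},
{"x":0,"y":0.050,"z":0.011,"wx":0.0167,"wy":0,"wz":0},
{"x":0,"y":0.049,"z":0.015,"wx":0.0167,"wy":0,"wz":0},
{"x":0,"y":0.048,"z":0.019,"wx":0.0167,"wy":0,"wz":0},
{"x":0,"y":0.046,"z":0.022,"wx":0.0167,"wy":0,"wz":0},
{"x":0,"y":0.045,"z":0.025,"wx":0.0167,"wy":0,"wz":0},
{"x":0,"y":0.043,"z":0.028,"wx":0.0167,"wy":0,"wz":0},
{"x":0,"y":0.041,"z":0.031,"wx":0.0167,"wy":0,"wz":0},
{"x":0,"y":0.038,"z":0.034,"wx":0.0167,"wy":0,"wz":0},
{"x":0,"y":0.036,"z":0.037,"wx":0.0167,"wy":0,"wz":0},
{"x":0,"y":0.033,"z":0.039,"wx":0.0167,"wy":0,"wz":0},
{"x":0,"y":0.030,"z":0.042,"wx":0.0167,"wy":0,"wz":0},
```

Call:
play_rows(
  deltas=[
    {"x": -0.001, "y": 0.039, "z": -0.023, "wx": 0.0175, "wy": 0, "wz": 0},
    {"x": -0.001, "y": 0.04, "z": -0.021, "wx": 0.0175, "wy": 0, "wz": 0},
    {"x": -0.001, "y": 0.041, "z": -0.019, "wx": 0.0175, "wy": 0, "wz": 0},
    {"x": -0.001, "y": 0.042, "z": -0.016, "wx": 0.0175, "wy": 0, "wz": 0},
    {"x": 0, "y": 0, "z": 0, "wx": 0, "wy": 0, "wz": 0},
  ],
)

```text
clock: 6.25
tcp_pos: [0.4897, 0.2026, 0.2194]
eef_rot: [[-0.002, 0.931, 0.366], [1.0, 0.002, 0.001], [0.001, 0.366, -0.931]]
wrist_force: [-18.0, 0.0, 9.9]
grip_width: 0.198
grip_force: 38.3
```

Call:
play_rows(
  deltas=[
    {"x": -0.001, "y": 0.043, "z": -0.019, "wx": 0.0175, "wy": 0, "wz": 0},
    {"x": -0.001, "y": 0.044, "z": -0.014, "wx": 0.0175, "wy": 0, "wz": 0},
    {"x": -0.001, "y": 0.044, "z": -0.009, "wx": 0.0175, "wy": 0, "wz": 0},
    {"x": -0.001, "y": 0.045, "z": -0.006, "wx": 0.0175, "wy": 0, "wz": 0},
    {"x": 0, "y": 0, "z": 0, "wx": 0, "wy": 0, "wz": 0},
  ],
)

```text
clock: 6.67
tcp_pos: [0.521, 0.2017, 0.2411]
eef_rot: [[-0.002, 0.972, 0.236], [1.0, 0.002, 0.001], [0.001, 0.236, -0.972]]
wrist_force: [-10.5, 0.5, 10.6]
grip_width: 0.195
grip_force: 36.8
```

Call:
play_rows(
  deltas=[
    {"x": -0.001, "y": 0.045, "z": -0.006, "wx": 0.0175, "wy": 0, "wz": 0},
    {"x": -0.001, "y": 0.045, "z": -0.001, "wx": 0.0175, "wy": 0, "wz": 0},
    {"x": -0.001, "y": 0.045, "z": 0.001, "wx": 0.0175, "wy": 0, "wz": 0},
    {"x": -0.001, "y": 0.045, "z": 0.004, "wx": 0.0175, "wy": 0, "wz": 0},
    {"x": -0.001, "y": 0.051, "z": 0.008, "wx": 0.0167, "wy": 0, "wz": 0},
    {"x": -0.001, "y": 0.05, "z": 0.011, "wx": 0.0167, "wy": 0, "wz": 0},
    {"x": -0.001, "y": 0.049, "z": 0.015, "wx": 0.0167, "wy": 0, "wz": 0},
    {"x": -0.001, "y": 0.048, "z": 0.019, "wx": 0.0167, "wy": 0, "wz": 0},
    {"x": 0, "y": 0, "z": 0, "wx": 0, "wy": 0, "wz": 0},
  ],
)

```text
clock: 7.42
tcp_pos: [0.5984, 0.1995, 0.2379]
eef_rot: [[-0.001, 0.999, -0.032], [1.0, 0.001, -0.0], [-0.0, -0.032, -0.999]]
wrist_force: [3.3, -0.2, 2.7]
grip_width: 0.197
grip_force: 36.7
```

Call:
play_rows(
  deltas=[
    {"x": -0.001, "y": 0.046, "z": 0.022, "wx": 0.0167, "wy": 0, "wz": 0},
    {"x": -0.001, "y": 0.045, "z": 0.025, "wx": 0.0167, "wy": 0, "wz": 0},
    {"x": -0.001, "y": 0.043, "z": 0.028, "wx": 0.0167, "wy": 0, "wz": 0},
    {"x": -0.001, "y": 0.041, "z": 0.031, "wx": 0.0167, "wy": 0, "wz": 0},
    {"x": -0.001, "y": 0.038, "z": 0.034, "wx": 0.0167, "wy": 0, "wz": 0},
    {"x": -0.001, "y": 0.036, "z": 0.037, "wx": 0.0167, "wy": 0, "wz": 0},
    {"x": -0.001, "y": 0.033, "z": 0.039, "wx": 0.0167, "wy": 0, "wz": 0},
    {"x": 0, "y": 0, "z": 0, "wx": 0, "wy": 0, "wz": 0},
  ],
)

```text
clock: 8.08
tcp_pos: [0.6472, 0.1981, 0.1855]
eef_rot: [[-0.001, 0.964, -0.265], [1.0, 0.001, -0.001], [-0.001, -0.265, -0.964]]
wrist_force: [3.1, 0.9, -1.3]
grip_width: 0.196
grip_force: 38.7
```

Run:
```python
from h import *
a=imaging.grab_frame("side"); b=imaging.grab_frame("top")
cv2.imwrite("pics/m1.png",cv2.resize(np.hstack([a[140:350,150:400],b[80:290,130:380]])[:,:,::-1],(800,336)))
s=ctrl.observe();p=s["tcp_pos"]-.005*s["eef_rot"][:,2];print(p,s["wrist_force"],1.1+np.arctan2(p[0]-.557,p[2]-.15))
```

```text
[0.6480911  0.19809562 0.19142113] [ 2.8671971  -1.40239965 -2.59684622] 2.244022492343829
```

View pics/m1.png

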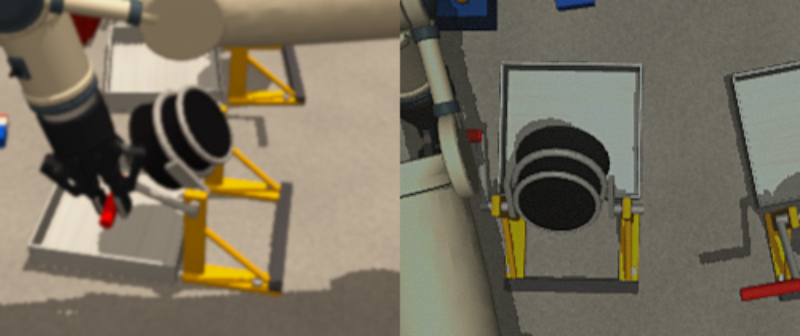

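The tub is tipped to about 2.24 rad, and the bearing isn't visible yet. I'll go on to the stop.

Call:
play_rows(
  deltas=[
    {"x": -0.001, "y": 0.03, "z": 0.042, "wx": 0.0167, "wy": 0, "wz": 0},
    {"x": 0, "y": 0.014, "z": 0.022, "wx": 0, "wy": 0, "wz": 0},
    {"x": 0, "y": 0, "z": 0, "wx": 0, "wy": 0, "wz": 0},
    {"x": 0, "y": 0, "z": 0, "wx": 0, "wy": 0, "wz": 0},
    {"x": 0, "y": 0, "z": 0, "wx": 0, "wy": 0, "wz": 0},
    {"x": 0, "y": 0, "z": 0, "wx": 0, "wy": 0, "wz": 0},
    {"x": 0, "y": 0, "z": 0, "wx": 0, "wy": 0, "wz": 0},
    {"x": 0, "y": 0, "z": 0, "wx": 0, "wy": 0, "wz": 0},
    {"x": 0, "y": 0, "z": 0, "wx": 0, "wy": 0, "wz": 0},
    {"x": 0, "y": 0, "z": 0, "wx": 0, "wy": 0, "wz": 0},
    {"x": 0, "y": 0, "z": 0, "wx": 0, "wy": 0, "wz": 0},
    {"x": 0, "y": 0, "z": 0, "wx": 0, "wy": 0, "wz": 0},
  ],
)

```text
clock: 9.18
tcp_pos: [0.6503, 0.198, 0.1766]
eef_rot: [[-0.002, 0.956, -0.294], [1.0, 0.002, -0.001], [-0.001, -0.294, -0.956]]
wrist_force: [-3.1, -2.2, 6.8]
grip_width: 0.195
grip_force: 39.9
```

```bash
python3 - <<'E'
from h import *
a=imaging.grab_frame("side"); b=imaging.grab_frame("top")
cv2.imwrite("pics/m2.png",cv2.resize(np.hstack([a[140:350,150:400],b[80:290,130:380]])[:,:,::-1],(800,336)))
s=ctrl.observe();p=s["tcp_pos"]-.005*s["eef_rot"][:,2];print(p,s["wrist_force"],1.1+np.arctan2(p[0]-.557,p[2]-.15),s["joint_pos"])
E
python3 arc.py 2.35 .27 0 -.45 24
```

```text
[0.65175197 0.19794914 0.18135365] [-2.32931199 -1.25383473  7.25452202] 2.3512352284956655 [ 12.360616    33.35316624  44.73612582   4.02721632 118.55933026
  13.67328876]
{"x":0,"y":-0.028,"z":-0.039,"wx":-0.0150,"wy":0,"wz":0},
{"x":0,"y":-0.031,"z":-0.037,"wx":-0.0150,"wy":0,"wz":0},
{"x":0,"y":-0.034,"z":-0.035,"wx":-0.0150,"wy":0,"wz":0},
{"x":0,"y":-0.036,"z":-0.033,"wx":-0.0150,"wy":0,"wz":0},
{"x":0,"y":-0.038,"z":-0.030,"wx":-0.0150,"wy":0,"wz":0},
{"x":0,"y":-0.040,"z":-0.027,"wx":-0.0150,"wy":0,"wz":0},
{"x":0,"y":-0.042,"z":-0.024,"wx":-0.0150,"wy":0,"wz":0},
{"x":0,"y":-0.043,"z":-0.022,"wx":-0.0150,"wy":0,"wz":0},
{"x":0,"y":-0.045,"z":-0.019,"wx":-0.0150,"wy":0,"wz":0},
{"x":0,"y":-0.046,"z":-0.015,"wx":-0.0150,"wy":0,"wz":0},
{"x":0,"y":-0.047,"z":-0.012,"wx":-0.0150,"wy":0,"wz":0},
{"x":0,"y":-0.047,"z":-0.009,"wx":-0.0150,"wy":0,"wz":0},
{"x":0,"y":-0.048,"z":-0.006,"wx":-0.0150,"wy":0,"wz":0},
{"x":0,"y":-0.048,"z":-0.002,"wx":-0.0150,"wy":0,"wz":0},
{"x":0,"y":-0.048,"z":0.001,"wx":-0.0150,"wy":0,"wz":0},
{"x":0,"y":-0.048,"z":0.004,"wx":-0.0150,"wy":0,"wz":0},
{"x":0,"y":-0.048,"z":0.008,"wx":-0.0150,"wy":0,"wz":0},
{"x":0,"y":-0.047,"z":0.011,"wx":-0.0150,"wy":0,"wz":0},
{"x":0,"y":-0.046,"z":0.014,"wx":-0.0150,"wy":0,"wz":0},
{"x":0,"y":-0.045,"z":0.017,"wx":-0.0150,"wy":0,"wz":0},
{"x":0,"y":-0.044,"z":0.020,"wx":-0.0150,"wy":0,"wz":0},
{"x":0,"y":-0.042,"z":0.023,"wx":-0.0150,"wy":0,"wz":0},
{"x":0,"y":-0.041,"z":0.026,"wx":-0.0150,"wy":0,"wz":0},
{"x":0,"y":-0.039,"z":0.029,"wx":-0.0150,"wy":0,"wz":0},
```

View pics/m2.png

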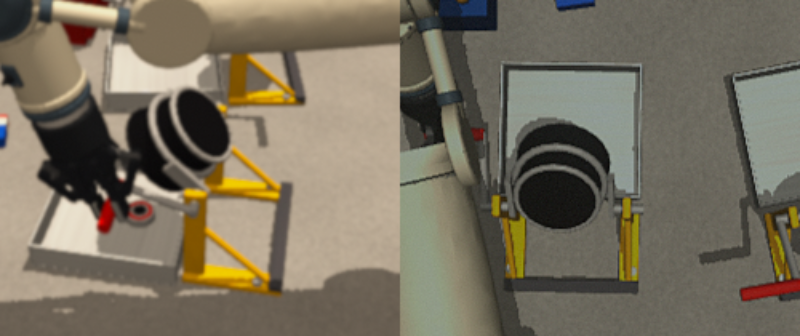

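The side view shows the bearing (red ring at (140,210)) lying flat in the tray. I'll swing the tub back.

Call:
play_rows(
  deltas=[
    {"x": 0.001, "y": -0.03, "z": -0.042, "wx": -0.015, "wy": 0, "wz": 0},
    {"x": 0.001, "y": -0.031, "z": -0.037, "wx": -0.015, "wy": 0, "wz": 0},
    {"x": 0.001, "y": -0.034, "z": -0.035, "wx": -0.015, "wy": 0, "wz": 0},
    {"x": 0.001, "y": -0.036, "z": -0.033, "wx": -0.015, "wy": 0, "wz": 0},
    {"x": 0.001, "y": -0.038, "z": -0.03, "wx": -0.015, "wy": 0, "wz": 0},
    {"x": 0.001, "y": -0.04, "z": -0.027, "wx": -0.015, "wy": 0, "wz": 0},
    {"x": 0.001, "y": -0.042, "z": -0.024, "wx": -0.015, "wy": 0, "wz": 0},
    {"x": 0.001, "y": -0.043, "z": -0.022, "wx": -0.015, "wy": 0, "wz": 0},
    {"x": 0.001, "y": -0.045, "z": -0.019, "wx": -0.015, "wy": 0, "wz": 0},
    {"x": 0.001, "y": -0.046, "z": -0.015, "wx": -0.015, "wy": 0, "wz": 0},
    {"x": 0.001, "y": -0.047, "z": -0.012, "wx": -0.015, "wy": 0, "wz": 0},
    {"x": 0.001, "y": -0.047, "z": -0.009, "wx": -0.015, "wy": 0, "wz": 0},
  ],
)

```text
clock: 10.28
tcp_pos: [0.5694, 0.2002, 0.2501]
eef_rot: [[-0.001, 0.997, 0.076], [1.0, 0.0, 0.002], [0.002, 0.076, -0.997]]
wrist_force: [8.6, -0.4, 8.2]
grip_width: 0.199
grip_force: 35.2
```

```bash
cat > st.py <<'E'
from h import *
s=ctrl.observe();p=s["tcp_pos"]-.005*s["eef_rot"][:,2];a=np.arctan2(p[0]-.557,p[2]-.15);print(s["clock"],p,s["wrist_force"],"tilt",1.1+a,"r",np.hypot(p[0]-.557,p[2]-.15))
E
python3 st.py
```

```text
10.2833 [0.56901439 0.20022217 0.25503879] [ 8.55421609 -0.40978915  8.22675537] tilt 1.213885556791582 r 0.10572366095184177
```

Call:
play_rows(
  deltas=[
    {"x": 0.001, "y": -0.048, "z": 0, "wx": -0.015, "wy": 0, "wz": 0},
    {"x": 0.001, "y": -0.048, "z": 0.004, "wx": -0.015, "wy": 0, "wz": 0},
    {"x": 0.001, "y": -0.048, "z": 0.007, "wx": -0.015, "wy": 0, "wz": 0},
    {"x": 0.001, "y": -0.048, "z": 0.01, "wx": -0.015, "wy": 0, "wz": 0},
    {"x": 0.001, "y": -0.048, "z": 0.008, "wx": -0.015, "wy": 0, "wz": 0},
    {"x": 0.001, "y": -0.047, "z": 0.011, "wx": -0.015, "wy": 0, "wz": 0},
    {"x": 0.001, "y": -0.046, "z": 0.014, "wx": -0.015, "wy": 0, "wz": 0},
    {"x": 0.001, "y": -0.045, "z": 0.017, "wx": -0.015, "wy": 0, "wz": 0},
    {"x": 0, "y": 0, "z": 0, "wx": 0, "wy": 0, "wz": 0},
  ],
)

```text
clock: 11.03
tcp_pos: [0.4938, 0.2023, 0.2224]
eef_rot: [[-0.003, 0.953, 0.303], [1.0, 0.002, 0.003], [0.002, 0.303, -0.953]]
wrist_force: [-8.9, -2.0, 11.2]
grip_width: 0.192
grip_force: 40.0
```

```bash
python3 st.py; python3 go.py .470 .203 .191
```

```text
11.0333 [0.49233078 0.2023174  0.22716672] [-8.85306949 -1.99480464 11.21771284] tilt 0.4024871690445838 r 0.10068172955543803
11.0333 [0.4938 0.2023 0.2224] [[-0.003, 0.953, 0.303], [1.0, 0.002, 0.003], [0.002, 0.303, -0.953]] [ 22.6 -19.5  97.1  -6.6  86.   22. ]
total units [ 0.003 -0.161  0.113]
```

Call:
play_rows(
  deltas=[
    {"x": 0.001, "y": -0.043, "z": 0.02, "wx": -0.015, "wy": 0, "wz": 0},
    {"x": 0.001, "y": -0.042, "z": 0.023, "wx": -0.015, "wy": 0, "wz": 0},
    {"x": 0.001, "y": -0.041, "z": 0.026, "wx": -0.015, "wy": 0, "wz": 0},
    {"x": 0.001, "y": -0.039, "z": 0.029, "wx": -0.015, "wy": 0, "wz": 0},
    {"x": 0, "y": -0.01, "z": 0.015, "wx": 0, "wy": 0, "wz": 0},
    {"x": 0, "y": 0, "z": 0, "wx": 0, "wy": 0, "wz": 0},
    {"x": 0, "y": 0, "z": 0, "wx": 0, "wy": 0, "wz": 0},
  ],
)

```text
clock: 11.62
tcp_pos: [0.4705, 0.203, 0.1896]
eef_rot: [[-0.002, 0.91, 0.414], [1.0, 0.001, 0.003], [0.002, 0.414, -0.91]]
wrist_force: [-8.3, -2.2, 11.7]
grip_width: 0.197
grip_force: 41.8
```

```bash
python3 st.py; python3 go.py .470 .203 .191
```

```text
11.6167 [0.4684521  0.20301105 0.19414599] [-8.3368541  -2.24004475 11.654557  ] tilt -0.008305458268438315 r 0.09894240239417215
11.6167 [0.4705 0.203  0.1896] [[-0.002, 0.91, 0.414], [1.0, 0.001, 0.003], [0.002, 0.414, -0.91]] [ 26.1 -28.3 108.3 -10.6  77.9  26.2]
total units [-0.     0.001 -0.007]
```

Call:
play_rows(
  deltas=[
    {"x": 0, "y": -0.02, "z": 0.016, "wx": 0, "wy": 0, "wz": 0},
    {"x": 0, "y": -0.01, "z": 0.008, "wx": 0, "wy": 0, "wz": 0},
    {"x": 0, "y": 0, "z": 0, "wx": 0, "wy": 0, "wz": 0},
    {"x": 0, "y": 0, "z": 0, "wx": 0, "wy": 0, "wz": 0},
  ],
)

```text
clock: 11.95
tcp_pos: [0.4705, 0.2031, 0.1894]
eef_rot: [[-0.001, 0.905, 0.426], [1.0, -0.001, 0.005], [0.005, 0.426, -0.905]]
wrist_force: [-3.4, -4.2, 26.6]
grip_width: 0.198
grip_force: 42.6
```

```bash
python3 st.py
```

```text
11.95 [0.46837272 0.20304051 0.19390711] [-3.3763951  -4.21998873 26.56537195] tilt -0.010824980279136254 r 0.09890717203490597
```

The upward force rose and nothing moved, so the tub is against its upright stop. I'll ease off, open the gripper and retreat.

Call:
play_rows(
  deltas=[
    {"x": 0, "y": 0.02, "z": -0.014, "wx": 0, "wy": 0, "wz": 0},
    {"x": 0, "y": 0, "z": 0, "wx": 0, "wy": 0, "wz": 0},
    {"x": 0, "y": 0, "z": 0, "wx": 0, "wy": 0, "wz": 0},
  ],
)

```text
clock: 12.2
tcp_pos: [0.4705, 0.203, 0.1895]
eef_rot: [[-0.002, 0.909, 0.417], [1.0, 0.0, 0.003], [0.003, 0.417, -0.909]]
wrist_force: [-9.7, -3.9, 20.2]
grip_width: 0.194
grip_force: 42.3
```

Call:
play_rows(
  deltas=[
    {"x": 0, "y": 0, "z": 0, "wx": 0, "wy": 0, "wz": 0},
    {"x": 0, "y": 0, "z": 0, "wx": 0, "wy": 0, "wz": 0},
    {"x": 0, "y": 0, "z": 0, "wx": 0, "wy": 0, "wz": 0},
    {"x": 0, "y": 0, "z": 0, "wx": 0, "wy": 0, "wz": 0},
    {"x": 0, "y": 0, "z": 0, "wx": 0, "wy": 0, "wz": 0},
    {"x": 0, "y": 0, "z": 0, "wx": 0, "wy": 0, "wz": 0},
    {"x": 0, "y": 0, "z": 0, "wx": 0, "wy": 0, "wz": 0},
    {"x": 0, "y": 0, "z": 0, "wx": 0, "wy": 0, "wz": 0},
  ],
  jaw=1,
)

```text
clock: 12.87
tcp_pos: [0.4696, 0.2028, 0.183]
eef_rot: [[-0.002, 0.912, 0.41], [1.0, 0.002, 0.001], [-0.0, 0.41, -0.912]]
wrist_force: [0.2, 0.0, -0.0]
grip_width: 0.996
grip_force: 0.0
```

Call:
play_rows(
  deltas=[
    {"x": 0, "y": 0, "z": -0.1, "wx": 0, "wy": 0, "wz": 0},
    {"x": 0, "y": 0, "z": -0.1, "wx": 0, "wy": 0, "wz": 0},
    {"x": 0, "y": 0, "z": -0.1, "wx": 0, "wy": 0, "wz": 0},
    {"x": 0, "y": 0, "z": -0.1, "wx": 0, "wy": 0, "wz": 0},
    {"x": 0, "y": 0, "z": -0.1, "wx": 0, "wy": 0, "wz": 0},
    {"x": 0, "y": 0, "z": -0.1, "wx": 0, "wy": 0, "wz": 0},
    {"x": 0, "y": 0, "z": -0.1, "wx": 0, "wy": 0, "wz": 0},
    {"x": 0, "y": 0, "z": -0.1, "wx": 0, "wy": 0, "wz": 0},
    {"x": 0, "y": 0, "z": 0, "wx": 0, "wy": 0, "wz": 0},
    {"x": 0, "y": 0, "z": 0, "wx": 0, "wy": 0, "wz": 0},
  ],
)

```text
clock: 13.7
tcp_pos: [0.4042, 0.2029, 0.3304]
eef_rot: [[-0.002, 0.911, 0.412], [1.0, 0.002, 0.002], [0.001, 0.412, -0.911]]
wrist_force: [-0.2, 0.6, -0.8]
grip_width: 1.003
grip_force: 0.0
```

Run:
```python
from h import *
c=cam("wrist"); w=imaging.grab_frame("wrist"); a=imaging.grab_frame("side"); b=imaging.grab_frame("top")
cv2.imwrite("pics/e1.png",cv2.resize(np.hstack([a[120:350,150:400],b[80:310,130:480]])[:,:,::-1],(800,307)))
print(ctrl.observe()["tcp_pos"],ctrl.observe()["clock"])
for n,im in (("wrist",w),("top",b),("side",a)):
    cc=c if n=="wrist" else cam(n)
    for ct in cv2.findContours(red(im),0,1)[0]:
        if 120<cv2.contourArea(ct)<4000: r=cv2.minAreaRect(ct); print(n,r,onz(cc,*r[0],.199))
```

```text
[0.40415993 0.20260906 0.3273191 ] 13.85
wrist ((285.768798828125, 201.47389221191406), (19.34480857849121, 89.55004119873047), 2.045408248901367) [0.46704258 0.1995662  0.199     ]
top ((361.8280029296875, 260.8039855957031), (6.350433826446533, 37.476505279541016), 79.69515228271484) [ 0.44079856 -0.23126674  0.199     ]
top ((160.0, 249.0), (6.0, 32.0), 90.0) [0.46908921 0.19478673 0.199     ]
top ((240.00003051757812, 173.00001525878906), (12.727920532226562, 14.142135620117188), 45.0) [0.6293642  0.02519049 0.199     ]
top ((495.4841003417969, 77.86422729492188), (4.902682304382324, 127.00372314453125), 89.4437484741211) [ 0.83099533 -0.52616472  0.199     ]
top ((494.99993896484375, 35.99999237060547), (71.99998474121094, 127.99998474121094), 90.0) [ 0.92340058 -0.52829745  0.199     ]
side ((313.2090759277344, 275.3968200683594), (9.053742408752441, 35.740726470947266), 7.431407928466797) [0.46736127 0.20269905 0.199     ]
side ((179.96575927734375, 100.53271484375), (86.19596099853516, 48.844871520996094), 7.650651931762695) [ 0.92807469 -0.46295202  0.199     ]
```

View pics/e1.png

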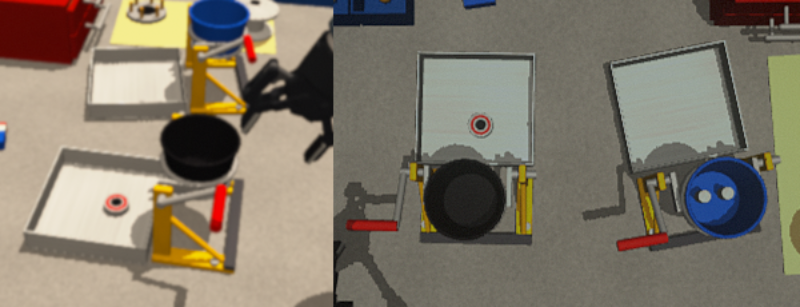

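The bearing lies in the tray ((480,124) in the top half). The black tub is empty and its handle is back at its starting pixel in the side view, (313.2,275.4). The blue tub is unchanged with its two spacers, and the gripper is clear.

```bash
python3 -c "
from cell import ctrl; print(ctrl.finish_job())"
```

```text
the job is handed in; nothing more can be done
None
```

The bearing is in the black tub's tray, the black tub is back fully upright with its lever released, the blue tub was left upright as it was, and the job was handed in at about 14 s.

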